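# Set the extension work support to its top rung and lay the profile across

### The job

Set up the white profile off-cut for sawing: raise the sliding section of the blue work support until its gravity catch has swung out over the top rung, lower it gently, without dropping it, until the catch sits on that rung, bear down on the head with about 15 N for a second to prove that it holds (never hard enough to force it), and let go. Then lay the profile flat across the support's rubber-topped head and the wood block standing on end beside it, roughly centred between the two and running over the middle of both, so that both carry it. Leave the block and the other things lying around where they are.

Things in the scene. Friction and masses are not known exactly. Their poses are not given: they have to be found in the camera images.
- stand: work support, fixed; blue base 150 x 140 x 10 mm; origin under the base's centre, z up, x from its front (red catch tail) to its back, y along the rungs. Uprights carry three steel rungs (8 mm thick) above the origin, nominally 23, 61, 99 mm above the worktop to their axes. The rung plate is bolted through slots: all rungs sit up to 9 mm higher or lower, an amount that is not reported
- section: sliding section, 0.5 to 0.85 kg; axes as the stand's, origin at the stand's when right down. Two bars in front of the uprights carry a head 42 mm deep (x), 120 mm wide (y), 20 mm high with black rubber top; grip it from above across the 42 mm, mid-width; the fingers have free space there. Slides straight up and down with little friction; falls if nothing carries it
- head (a point): centre of the head's rubber top, 11 mm in front (-x) of the stand's origin; 134 mm above the worktop with the section right down, 198 mm (+-9) with the catch on the top rung
- section_lift (a joint): height of the section (m): 0 right down (as it starts), upper end stop 0.098. The catch sits on the middle rung at 0.026 +-0.009, on the top rung at 0.064 +-0.009. It swings out over a rung only when the section is some 0.017 above its seat on that rung: top rung 0.081 +-0.009
- catch: gravity catch at the section's front: dark nose 24 mm wide, 8 mm thick, reaching 28 mm from its pin to the rungs, red weighted tail to the front. Origin on the pin, 43 mm above the section's origin, 22 mm in front of the rungs. On the way up a rung pushes the nose down; past it the tail's weight swings it out again. On the way down the level nose lands on the rung and does not give way
- catch_swing (a joint): angle of the catch (rad): 0 = nose level, out over the rungs; up to 1.3 = nose pushed down, tail up
- wood_block: whitish wood block standing on end, loose, about 0.9 kg, 113 x 80 mm in plan, 198 mm high, 0.15 to 0.27 m to the left or the right of the stand (its +y or -y side). Origin half-way up, at the middle of one long face; its own y axis points up
- block_top (a point): centre of the upper end of the wood block, 198 mm above the worktop
- alu_profile: white boxed profile off-cut, loose, 0.25 to 0.5 kg, 62 mm wide (x) x 300 mm long (y) x 38 mm high, lying flat on the worktop at the right; origin at the centre of its underside. Grip it across its 62 mm width
- grease_tub: black tub with a red lid, 66 mm across, 76 mm high; bystander, origin at the centre of its underside
- spanner_13: combination spanner, 174 mm long, lying flat; bystander, origin at the centre of its underside
- screwdriver_a: red-handled screwdriver, 200 mm long, lying flat; bystander, origin at the centre of its underside
- tool_battery_b: black tool battery, 78 x 121 x 66 mm; bystander, origin at the centre of its underside

How it is judged:
On the way, in this order (a step that is already met when the one before it is completed fails the run):
1. the catch sits on the top rung and is proved by bearing down on it: it carries over 14 N (value of joint section_lift between 0.052 and 0.076 m and value of joint catch_swing below 0.12 rad and contact force between catch and anything else above 14 N), for 0.4 s.
2. the catch sits on the top rung and carries the section by itself, the gripper clear of the support (value of joint section_lift between 0.052 and 0.076 m and value of joint catch_swing below 0.12 rad and contact force between catch and anything else above 2 N and contact force between the fingers and stand below 0.1 N and contact force between alu_profile and section below 0.1 N), for 0.2 s.
At the end, for the whole second after the job is handed in: Catch on the top rung (lift 0.052 to 0.076, catch within 0.12 rad of level) carrying the section; profile still, tilted under 0.08 rad, resting on head and block, covering the centre of both tops (within 28 mm of its centre line, at least 2 mm inside its ends) (value of joint section_lift between 0.052 and 0.076 m and value of joint catch_swing below 0.12 rad and contact force between catch and anything else above 2 N and contact force between alu_profile and section above 0.3 N and contact force between alu_profile and wood_block above 0.3 N and angle between alu_profile's own z axis and vertical below 0.08 rad and linear speed of alu_profile below 0.01 m/s and angular speed of alu_profile below 0.05 rad/s and x of head in the frame of alu_profile between -0.028 and 0.028 m and y of head in the frame of alu_profile between -0.148 and 0.148 m and x of block_top in the frame of alu_profile between -0.028 and 0.028 m and y of block_top in the frame of alu_profile between -0.148 and 0.148 m); the robot touches nothing.
It fails at once if the section falls (faster than 0.15 m/s down) (velocity of joint section_lift below -0.15 m/s).
It fails at once if the catch is forced onto a rung with more than 35 N (contact force between catch and anything else above 35 N).
It fails at once if the wood block is pushed more than 15 mm or a bystander more than 30 mm (distance of wood_block from where it was at the start of the episode above 0.015 m or distance of any of grease_tub, spanner_13, screwdriver_a, tool_battery_b from where it was at the start of the episode above 0.03 m).
It also fails if it takes over 64 s, if anything falls off the work surface, if the arm or the gripper's body presses on something with over 40 N, if the wrist force passes 120 N, or if a joint passes its speed limit or range.

### The arm

A 6-joint arm with a two-finger parallel gripper is mounted at the origin on a cart in front of the work surface, level with it; the furniture and walls round the work are solid. World frame = base frame: x ahead of the robot, y to its left, z up, the work surface at z = 0. Lengths are in m, angles in rad, forces in N, time in s.
With the tool pointing down it reaches from about 0.425 to 0.95 m from the base axis. Payload 3.5 kg.
Tool frame: the origin (TCP) lies between the finger pads; the fingertips stand 22 mm ahead of it and the grasp point (between the pads) lies 3 mm ahead of it (ctrl.nose_length is the z of the fingertips in the tool frame, in m); z points along the fingers, y is the line along which they close (so a half turn about z gives the same grasp; the last joint's range is limited). The gripper opens to 85 mm and grips with 20 to 120 N. Pads are 22 mm wide; open, the fingers measure 114 mm over their backs; the gripper's body (76 mm by 85 mm) begins 54 mm behind the grasp point. The pads swing forward as they close: fully open they stand 13 mm farther back than shut.
Start: joints at [1.046, 0.286, 1.577, -0, 1.279, -0.15], TCP at [0.247, 0.628, 0.253] pointing down, gripper open.
Joint ranges: [-2.77, 2.77], [-0.9, 2.22], [0.21, 2.48], [-1.53, 4.67], [0.24, 2.81], [-2.84, 2.84]. Speed limits (rad/s): [2.79, 2.79, 3.14, 3.14, 3.14, 3.14].

### API

Orientations are given as a unit quaternion [x, y, z, w].
In Python, from plant import ctrl gives the robot as it stands. The module is installed in compiled form; this text tells all that it offers.
- The arm moves only by the tool send_rows, never from a script. Its argument "rows" is text: rows parted by semicolons, each of 7 numbers parted by spaces: the turn, a rotation vector about the tool's x, y, z in degrees, then the shift along the tool's x, y, z in mm, then the opening, from -1 (shut) to 1 (fully open). A call has 1 to 8 rows; each row is the pose to reach, as a shift and turn from the pose commanded when the call began, along the tool's axes at that moment; what a row does not reach only later rows make up. A row lasts 1/8 s, in which the tool goes at most 62.5 mm and 10.7 degrees, less where a joint would pass 70% of its speed; a pose out of reach is approached as far as the arm can. A call with a gripper value outside its range is refused whole. The fingers move at their own pace and stop on an object; "grip_force" is the grip in N (left out, the last holds). Time passes only in rows, so rows that repeat a pose let the fingers close. It gives the time, the measured TCP pose, the force, the opening and the grip force at its end, in the units of the state.
- ctrl.get_state(): the state, without advancing time (a new reading comes with each control period).
- ctrl.read_camera(name): name is "scene" or "top" or "wrist"; returns a dict with "color" (420x560x3 uint8, red, green, blue), "fx", "fy", "cx", "cy" (pixels), "D" ([k1, k2, p1, p2, k3] as OpenCV has them; the pictures are not rectified), "extrinsics" (4x4, takes a point from world to camera coordinates). Camera axes: x right, y down, z forward; pixel columns grow to the right and rows downward; lengths in m; the calibration is good to about 2 mm. A picture is of the moment at which its call begins. There is no depth.
- ctrl.sign_off(): hands the job in; it is judged then, once.
Trained networks look in a picture, given as the dict that the camera call returned (one of the last four; its "shot" number tells which), for a name from the list of things; names that differ only in an ending like _2 or _b are one class to them, and where a whole thing is asked for, a point or a joint stands for the part that bears it (a point fixed in the world has none). Each returns a list of dicts, best first, with "p" (0 to 1); they miss things now and then, are a little off and sometimes report something else, mostly with a low value. They report only what shows in the picture. A call takes as long as a camera call.
- ctrl.look_for(picture, target): "position" ([x, y, z] in m, in the coordinates of the camera as it stood for that picture, good to about 4 mm: the middle of the surface that is visible of it).
The state is a dict: "time": time; "qpos": joint angles; "dq": joint speeds; "joint_efforts": joint torques, N m; "eef_pos": TCP position; "tcp_rot": TCP orientation; "contact_force": force on the tool from outside, world axes, zero at the start; "wrist_torque": the same for the moment, N m; "opening": opening from 0.0 (shut) to 1.0 (fully open); "finger_force": force on a finger pad.
Only numpy, scipy, OpenCV 4.12 (cv2) and the standard library are available. Lean on these libraries where they do the work, as an engineer would, in place of code of your own. Each camera call takes 0.05 s, during which the arm holds its last target. There are 200 camera calls.

## Working session

There is one attempt and no reset: what is moved stays moved. The work goes in short steps, Python scripts to look and compute and a tool call to move; the robot and the scene stay as the last step left them, time stands still between calls to the robot, and variables do not carry over. Pictures are saved under pics/ and viewed, at most 10 in all, crops included, and the job is handed in when it is done.

Besides the shell and the picture viewer there is one more tool, called after ">>>" by a JSON object that holds its "name" and its "arguments". send_rows: Moves the arm, as the interface text tells. Its arguments: {"type":"object","properties":{"rows":{"type":"string"},"grip_force":{"type":"number"}},"required":["rows"]}

```bash
mkdir -p pics
cat > h.py <<'E'
import numpy as np, cv2
from plant import ctrl
from scipy.spatial.transform import Rotation as R
def w(pic,p):
    E=np.array(pic["extrinsics"]); return np.linalg.inv(E)@np.r_[p,1]
def save(pic,n): cv2.imwrite(f"pics/{n}.png",pic["color"][:,:,::-1])
def proj(pic,P):
    E=np.array(pic["extrinsics"]); K=np.array([[pic["fx"],0,pic["cx"]],[0,pic["fy"],pic["cy"]],[0,0,1.]])
    return cv2.projectPoints(np.array(P,float).reshape(-1,3),cv2.Rodrigues(E[:3,:3])[0],E[:3,3],K,np.array(pic["D"],float))[0].reshape(-1,2)
def plane(pic,uv,z):
    "pixels -> world points on height z"
    E=np.array(pic["extrinsics"]); K=np.array([[pic["fx"],0,pic["cx"]],[0,pic["fy"],pic["cy"]],[0,0,1.]])
    n=cv2.undistortPoints(np.array(uv,float).reshape(-1,1,2),K,np.array(pic["D"],float)).reshape(-1,2)
    d=np.c_[n,np.ones(len(n))]@E[:3,:3]; c=-E[:3,:3].T@E[:3,3]
    return c+d*((z-c[2])/d[:,2])[:,None]
def find(pic,t,n=2):
    for r in ctrl.look_for(pic,t)[:n]: print(t,round(r["p"],2),w(pic,r["position"])[:3].round(4))
E
python3 - <<'E'
from h import *
s=ctrl.get_state(); print({k:np.round(v,3) for k,v in s.items()},ctrl.nose_length)
for n in("top","scene"):
    p=ctrl.read_camera(n); save(p,n+"0"); print(n,(-np.array(p["extrinsics"])[:3,:3].T@np.array(p["extrinsics"])[:3,3]).round(3))
    for t in("stand","section","head","catch","wood_block","block_top","alu_profile","grease_tub","spanner_13","screwdriver_a","tool_battery_b"): find(p,t,1)
E
```

```text
{'time': np.float64(0.0), 'qpos': array([ 1.046,  0.287,  1.578,  0.   ,  1.279, -0.15 ]), 'dq': array([-0.   ,  0.001,  0.   ,  0.   ,  0.001,  0.   ]), 'joint_efforts': array([-1.0000e-03, -4.0598e+01, -2.9263e+01, -0.0000e+00,  6.0000e-03,
       -0.0000e+00]), 'eef_pos': array([0.247, 0.628, 0.252]), 'tcp_rot': array([ 0.186,  0.982, -0.001, -0.   ]), 'contact_force': array([0.731, 0.1  , 0.683]), 'wrist_torque': array([-0.011,  0.036, -0.004]), 'finger_force': np.float64(0.0), 'opening': np.float64(1.007)} 0.022
top [0.334 0.06  1.163]
stand 0.92 [0.448 0.025 0.01 ]
section 0.73 [0.4466 0.0287 0.135 ]
head 0.68 [0.4427 0.0233 0.1354]
wood_block 0.66 [0.484  0.2603 0.1995]
block_top 0.93 [0.4858 0.2626 0.198 ]
alu_profile 0.67 [ 0.4444 -0.2836  0.0373]
grease_tub 0.61 [ 0.3661 -0.1543  0.0766]
spanner_13 0.85 [0.3393 0.1941 0.0059]
screwdriver_a 0.9 [0.3591 0.0353 0.0225]
tool_battery_b 0.9 [0.4999 0.4048 0.0491]
scene [-0.383 -0.718  1.018]
stand 0.71 [0.4368 0.0092 0.0432]
section 0.65 [0.4355 0.0299 0.121 ]
head 0.91 [0.4322 0.0286 0.1195]
catch 0.7 [0.4354 0.028  0.1219]
wood_block 0.88 [0.4688 0.2409 0.1321]
block_top 0.59 [0.4646 0.2377 0.1265]
alu_profile 0.56 [ 0.4357 -0.3041  0.0359]
grease_tub 0.89 [ 0.347  -0.1697  0.0683]
spanner_13 0.75 [0.3382 0.1876 0.0109]
screwdriver_a 0.61 [0.3574 0.0304 0.0263]
tool_battery_b 0.71 [0.4795 0.4159 0.046 ]
```

View pics/top0.png

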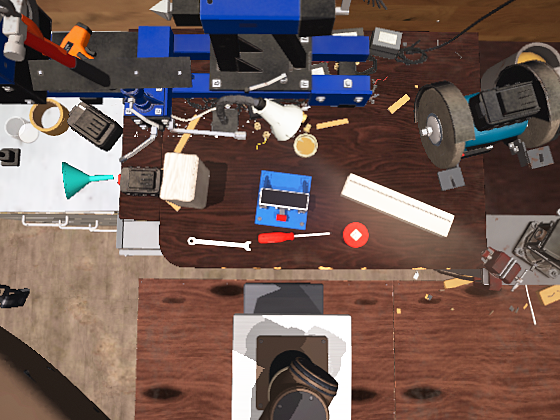

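View pics/scene0.png

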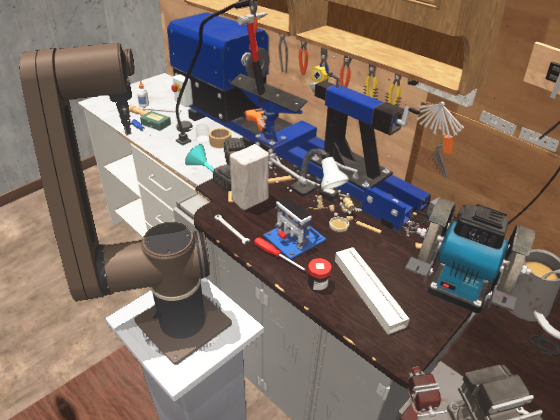

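The top view shows the stand at (284,200), block top at (183,178), profile at (397,205) and tub at (356,235). Next I'll segment the parts to get precise yaws.

Run:
```python
from h import *
p=ctrl.read_camera("top"); c=p["color"]; hsv=cv2.cvtColor(c,cv2.COLOR_RGB2HSV)
def seg(mask,box,z,name):
    m=np.zeros(mask.shape,np.uint8); x0,y0,x1,y1=box; m[y0:y1,x0:x1]=mask[y0:y1,x0:x1]
    n,l,st,_=cv2.connectedComponentsWithStats(m); k=1+st[1:,4].argmax()
    ys,xs=np.where(l==k); P=plane(p,np.c_[xs,ys],z)[:,:2].astype(np.float32)
    r=cv2.minAreaRect(P*1000); b=cv2.boxPoints(r); print(name,st[k,4],np.round(r[0],1),np.round(r[1],1),round(r[2],1),b.round(0).tolist())
seg((hsv[...,2]>140)&(hsv[...,1]<70),(325,160,470,250),.038,"profile")
seg((hsv[...,0]>100)&(hsv[...,0]<130)&(hsv[...,1]>120)&(hsv[...,2]>50),(245,160,320,240),.01,"base")
seg((hsv[...,2]<60),(252,185,315,212),.134,"head")
seg((hsv[...,2]>195)&(hsv[...,1]<70),(150,140,215,215),.198,"block")
cr=cv2.resize(c[140:260,150:320],None,fx=4.5,fy=4.5,interpolation=cv2.INTER_CUBIC); cv2.imwrite("pics/cr.png",cr[:,:,::-1])
p=ctrl.read_camera("scene"); find(p,"catch")
cr=cv2.resize(p["color"][130:270,190:350],None,fx=4,fy=4,interpolation=cv2.INTER_CUBIC); cv2.imwrite("pics/cr2.png",cr[:,:,::-1])
```

```text
profile 2881 [ 445.6 -279.9] [306.2  69.5] 68.1 [[356.0, -409.0], [421.0, -435.0], [535.0, -151.0], [471.0, -125.0]]
base 1689 [461.3  26.4] [140.6 150.4] 83.3 [[378.0, -35.0], [528.0, -52.0], [544.0, 87.0], [395.0, 105.0]]
head 251 [450.5  28. ] [109.5  32.5] 82.9 [[428.0, -24.0], [460.0, -28.0], [473.0, 80.0], [441.0, 84.0]]
block 1575 [491.8 271.7] [ 79.  110.4] 85.1 [[433.0, 237.0], [543.0, 228.0], [550.0, 306.0], [440.0, 316.0]]
```

View pics/cr.png

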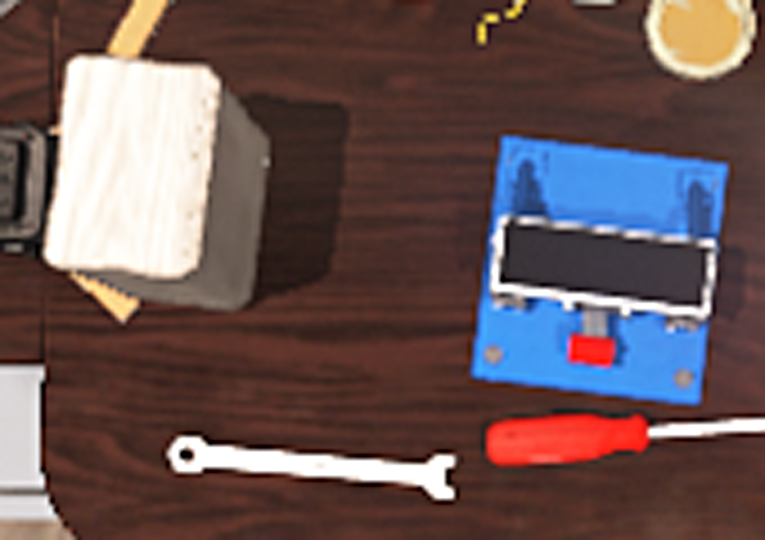

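Stand origin is (0.461,0.026) with yaw −6.8°, so the head is at (0.4504,0.028). The block top is at (0.492,0.272) and the profile at (0.446,−0.280) with yaw −21.9°. The crop agrees: no lean, and the catch tail is at the front. Now computing the first move.

```bash
cat >> h.py <<'E'
def go(x,y,z,yaw):
    "yaw: world angle (deg) of tool y, tool down"
    s=ctrl.get_state(); R0=R.from_quat(s["tcp_rot"])
    a=np.radians(yaw); yv=np.array([np.cos(a),np.sin(a),0]); zv=np.array([0,0,-1.]); 
    R1=R.from_matrix(np.c_[np.cross(yv,zv),yv,zv]); rv=np.degrees((R0.inv()*R1).as_rotvec())
    print("t",round(float(s["time"]),2),"pos",np.round(s["eef_pos"],4),"F",np.round(s["contact_force"],1),"rot",rv.round(2),"shift mm",(R0.inv().apply(np.array([x,y,z])-s["eef_pos"])*1000).round(1))
E
python3 -c "
from h import *
go(.4504,.0277,.28,-6.8)"
```

```text
t 1.35 pos [0.2471 0.6282 0.2533] F [1.  0.3 0.2] rot [ 0.   -0.   75.33] shift mm [-409.  -484.3  -26.7]
```

>>> {"name": "send_rows", "arguments": {"rows": "0 0 10 -30 -35 -27 1;0 0 75.3 -409 -484 -27 1;0 0 75.3 -409 -484 -27 1;0 0 75.3 -409 -484 -27 1;0 0 75.3 -409 -484 -27 1;0 0 75.3 -409 -484 -27 1;0 0 75.3 -409 -484 -27 1;0 0 75.3 -409 -484 -27 1"}}

```text
time: 2.35
eef_pos: [0.4027, 0.1683, 0.2808]
tcp_rot: [0.748, 0.664, 0.001, 0.0]
contact_force: [1.1, 0.3, 0.1]
opening: 0.998
finger_force: 0.0
```

>>> {"name": "send_rows", "arguments": {"rows": "0 0 0 0 0 0 1;0 0 0 0 0 0 1"}}

```text
time: 2.6
eef_pos: [0.4024, 0.1701, 0.2805]
tcp_rot: [0.748, 0.664, 0.0, -0.0]
contact_force: [-0.5, 0.3, 0.4]
opening: 1.0
finger_force: 0.0
```

Run:
```python
from h import *
go(.4504,.0277,.25,-6.8)
p=ctrl.read_camera("wrist"); save(p,"wr1"); find(p,"head"); find(p,"section"); print(proj(p,[[.4504,.0277,.134]]))
```

```text
t 2.6 pos [0.4024 0.1701 0.2805] F [-0.5  0.3  0.4] rot [ 0.01 -0.04 -0.03] shift mm [-135.7   64.6   30.4]
head 0.67 [0.4477 0.0442 0.134 ]
section 0.63 [0.4484 0.0489 0.1309]
[[346.20321991 338.07655574]]
```

View pics/wr1.png

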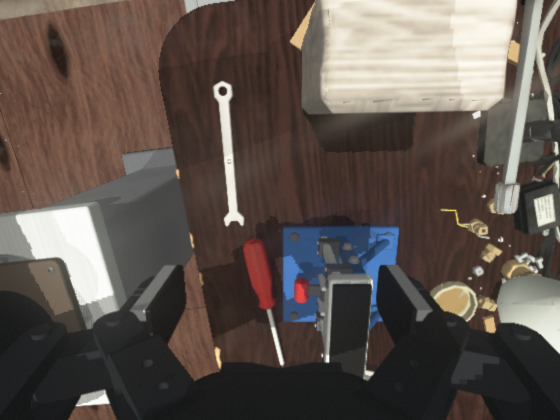

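The wrist view shows the head centred near (348,325), which fits the projected centre (346,338). Continuing to above the head.

>>> {"name": "send_rows", "arguments": {"rows": "0 0 0 -45 21 10 1;0 0 0 -90 43 20 1;0 0 0 -136 65 30 1;0 0 0 -136 65 50 1;0 0 0 -136 65 70 1;0 0 0 -136 65 70 1"}}

```text
time: 3.5
eef_pos: [0.4498, 0.0288, 0.2085]
tcp_rot: [0.747, 0.665, -0.001, -0.002]
contact_force: [0.1, 0.8, 0.6]
opening: 0.999
finger_force: 0.0
```

Run:
```python
from h import *
go(.4504,.0277,.129,-6.8)
p=ctrl.read_camera("wrist"); save(p,"wr2"); find(p,"head"); print(proj(p,[[.4504,.0277,.134]]))
```

```text
t 3.5 pos [0.4498 0.0288 0.2085] F [0.1 0.8 0.6] rot [-0.25 -0.02  0.16] shift mm [-1.   1.1 79.5]
head 0.79 [0.454  0.0361 0.1355]
head 0.37 [0.4598 0.0397 0.0535]
[[280.99328302 233.87504428]]
```

View pics/wr2.png

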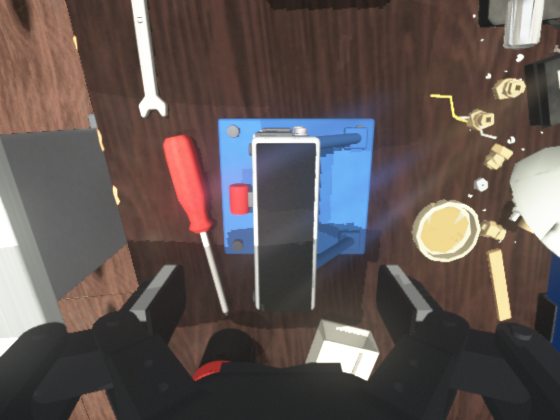

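The head spans (253–319, 138–308), so its centre is about 3 mm further in x and 5 mm further in y than predicted. Descending with half of that correction.

>>> {"name": "send_rows", "arguments": {"rows": "0 0 0 -3 2 30 1;0 0 0 -3 2 55 1;0 0 0 -3 2 70 1;0 0 0 -3 2 79 1;0 0 0 -3 2 79 1"}}

```text
time: 4.22
eef_pos: [0.4527, 0.0244, 0.1314]
tcp_rot: [0.748, 0.664, -0.0, -0.0]
contact_force: [0.1, -0.6, 0.0]
opening: 1.001
finger_force: 0.0
```

>>> {"name": "send_rows", "arguments": {"rows": "0 0 0 0 0 0 0.4;0 0 0 0 0 0 0.1;0 0 0 0 0 0 -0.2;0 0 0 0 0 0 -0.5;0 0 0 0 0 0 -0.5;0 0 0 0 0 0 -0.5", "grip_force": 40}}

```text
time: 4.97
eef_pos: [0.4516, 0.0243, 0.1321]
tcp_rot: [0.747, 0.664, -0.001, -0.001]
contact_force: [-5.3, 0.2, 6.0]
opening: 0.481
finger_force: 44.5
```

>>> {"name": "send_rows", "arguments": {"rows": "0 0 0 0 0 -6 -0.5;0 0 0 0 0 -16 -0.5;0 0 0 0 0 -28 -0.5;0 0 0 0 0 -40 -0.5;0 0 0 0 0 -50 -0.5;0 0 0 0 0 -58 -0.5;0 0 0 0 0 -62 -0.5;0 0 0 0 0 -62 -0.5"}}

```text
time: 5.98
eef_pos: [0.4516, 0.0243, 0.1932]
tcp_rot: [0.748, 0.664, -0.001, -0.001]
contact_force: [-4.8, -0.2, -8.6]
opening: 0.478
finger_force: 51.4
```

>>> {"name": "send_rows", "arguments": {"rows": "0 0 0 0 0 -6 -0.5;0 0 0 0 0 -12 -0.5;0 0 0 0 0 -18 -0.5;0 0 0 0 0 -24 -0.5;0 0 0 0 0 -29 -0.5;0 0 0 0 0 -31 -0.5;0 0 0 0 0 -31 -0.5;0 0 0 0 0 -31 -0.5"}}

```text
time: 6.98
eef_pos: [0.4516, 0.0243, 0.2246]
tcp_rot: [0.748, 0.664, -0.001, -0.001]
contact_force: [-6.6, -0.6, -7.7]
opening: 0.478
finger_force: 51.4
```

Run:
```python
from h import *
go(.4516,.0243,.2,-6.8)
for n in("scene","top"):
    p=ctrl.read_camera(n); find(p,"head"); find(p,"catch")
    if n=="scene":
        u=proj(p,[[.44,.03,.12]])[0].astype(int);print(u)
        c=p["color"][u[1]-60:u[1]+60,u[0]-75:u[0]+75]; cv2.imwrite("pics/s3.png",cv2.resize(c,None,fx=5,fy=5,interpolation=cv2.INTER_CUBIC)[:,:,::-1])
```

```text
t 6.97 pos [0.4516 0.0243 0.2246] F [-6.6 -0.6 -7.7] rot [-0.18  0.01  0.04] shift mm [-0.   0.1 24.6]
head 0.84 [0.4321 0.0155 0.1697]
catch 0.66 [0.4115 0.0299 0.1423]
[290 211]
head 0.67 [0.4293 0.0455 0.2215]
catch 0.72 [0.3405 0.1913 0.0056]
```

View pics/s3.png

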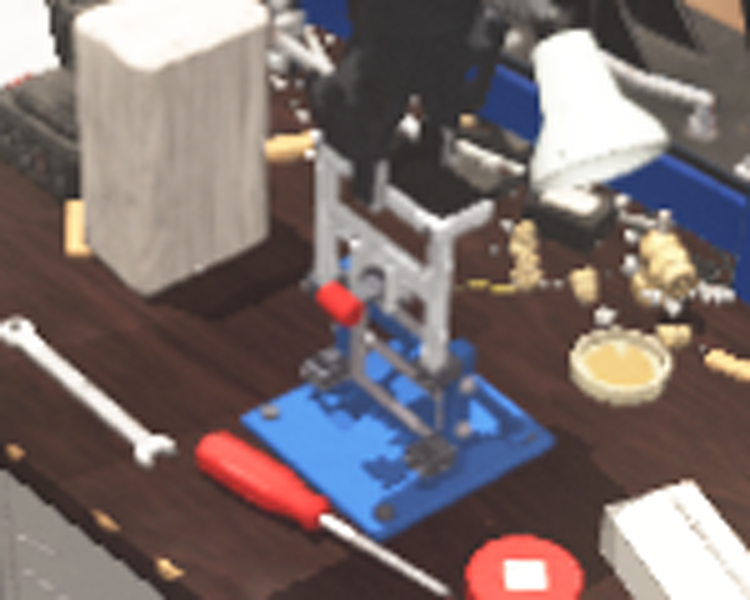

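Lift is about 0.093 and the red tail hangs down at (340,300), so the catch is level beyond the top rung. Lowering gently.

>>> {"name": "send_rows", "arguments": {"rows": "0 0 0 0 0 2 -0.5;0 0 0 0 0 5 -0.5;0 0 0 0 0 8 -0.5;0 0 0 0 0 11 -0.5;0 0 0 0 0 14 -0.5;0 0 0 0 0 16 -0.5;0 0 0 0 0 17 -0.5;0 0 0 0 0 17 -0.5"}}

```text
time: 8.28
eef_pos: [0.4516, 0.0244, 0.2073]
tcp_rot: [0.748, 0.664, -0.001, -0.001]
contact_force: [-6.5, -0.8, -9.7]
opening: 0.477
finger_force: 51.3
```

>>> {"name": "send_rows", "arguments": {"rows": "0 0 0 0 0 1 -0.5;0 0 0 0 0 2 -0.5;0 0 0 0 0 3 -0.5;0 0 0 0 0 3 -0.5"}}

```text
time: 8.78
eef_pos: [0.4516, 0.0243, 0.2043]
tcp_rot: [0.748, 0.664, -0.001, -0.001]
contact_force: [-6.3, -1.6, -8.4]
opening: 0.478
finger_force: 51.4
```

>>> {"name": "send_rows", "arguments": {"rows": "0 0 0 0 0 1 -0.5;0 0 0 0 0 2 -0.5;0 0 0 0 0 2 -0.5"}}

```text
time: 9.15
eef_pos: [0.4516, 0.0243, 0.2023]
tcp_rot: [0.748, 0.664, -0.001, -0.001]
contact_force: [-7.1, -1.1, -9.2]
opening: 0.482
finger_force: 51.4
```

>>> {"name": "send_rows", "arguments": {"rows": "0 0 0 0 0 1 -0.5;0 0 0 0 0 2 -0.5;0 0 0 0 0 2 -0.5"}}

```text
time: 9.52
eef_pos: [0.4516, 0.0243, 0.2003]
tcp_rot: [0.748, 0.664, -0.001, -0.001]
contact_force: [-6.5, -0.5, -9.0]
opening: 0.475
finger_force: 51.4
```

>>> {"name": "send_rows", "arguments": {"rows": "0 0 0 0 0 1 -0.5;0 0 0 0 0 1 -0.5"}}

```text
time: 9.78
eef_pos: [0.4516, 0.0244, 0.1993]
tcp_rot: [0.748, 0.664, -0.001, -0.001]
contact_force: [-6.1, -0.9, -7.5]
opening: 0.483
finger_force: 51.4
```

>>> {"name": "send_rows", "arguments": {"rows": "0 0 0 0 0 1 -0.5;0 0 0 0 0 1 -0.5"}}

```text
time: 10.02
eef_pos: [0.4516, 0.0243, 0.1983]
tcp_rot: [0.748, 0.664, -0.001, -0.001]
contact_force: [-6.5, -0.1, -8.6]
opening: 0.477
finger_force: 51.4
```

>>> {"name": "send_rows", "arguments": {"rows": "0 0 0 0 0 1 -0.5;0 0 0 0 0 1 -0.5"}}

```text
time: 10.28
eef_pos: [0.4516, 0.0243, 0.1974]
tcp_rot: [0.748, 0.664, -0.001, -0.001]
contact_force: [-6.7, -0.2, -9.1]
opening: 0.482
finger_force: 51.4
```

>>> {"name": "send_rows", "arguments": {"rows": "0 0 0 0 0 1 -0.5;0 0 0 0 0 1 -0.5"}}

```text
time: 10.52
eef_pos: [0.4516, 0.0243, 0.1964]
tcp_rot: [0.748, 0.664, -0.001, -0.001]
contact_force: [-6.6, -1.4, -9.4]
opening: 0.478
finger_force: 51.4
```

>>> {"name": "send_rows", "arguments": {"rows": "0 0 0 0 0 1 -0.5;0 0 0 0 0 1 -0.5"}}

```text
time: 10.78
eef_pos: [0.4516, 0.0243, 0.1961]
tcp_rot: [0.748, 0.664, -0.001, -0.001]
contact_force: [-8.2, -0.4, -5.7]
opening: 0.476
finger_force: 51.7
```

>>> {"name": "send_rows", "arguments": {"rows": "0 0 0 0 0 1 -0.5;0 0 0 0 0 1 -0.5"}}

```text
time: 11.02
eef_pos: [0.4516, 0.0243, 0.1959]
tcp_rot: [0.748, 0.664, -0.001, -0.001]
contact_force: [-10.7, -0.7, -1.5]
opening: 0.48
finger_force: 52.2
```

Seated at TCP z of about 0.196 (lift 0.064), with a stiffness of about 5 N/mm. Bearing down.

>>> {"name": "send_rows", "arguments": {"rows": "0 0 0 0 0 1 -0.5;0 0 0 0 0 2 -0.5;0 0 0 0 0 2 -0.5"}}

```text
time: 11.4
eef_pos: [0.4517, 0.0243, 0.1957]
tcp_rot: [0.748, 0.664, -0.002, -0.001]
contact_force: [-15.5, 0.5, 6.3]
opening: 0.479
finger_force: 53.1
```

>>> {"name": "send_rows", "arguments": {"rows": "0 0 0 0 0 1 -0.5;0 0 0 0 0 1 -0.5;0 0 0 0 0 1 -0.5;0 0 0 0 0 1 -0.5"}}

```text
time: 11.9
eef_pos: [0.4517, 0.0244, 0.1956]
tcp_rot: [0.747, 0.664, -0.002, -0.002]
contact_force: [-16.6, 0.6, 10.7]
opening: 0.479
finger_force: 53.6
```

>>> {"name": "send_rows", "arguments": {"rows": "0 0 0 0 0 1 -0.5;0 0 0 0 0 1 -0.5;0 0 0 0 0 1 -0.5;0 0 0 0 0 1 -0.5;0 0 0 0 0 1 -0.5;0 0 0 0 0 1 -0.5;0 0 0 0 0 1 -0.5;0 0 0 0 0 1 -0.5"}}

```text
time: 12.9
eef_pos: [0.4518, 0.0243, 0.1955]
tcp_rot: [0.747, 0.664, -0.002, -0.002]
contact_force: [-20.4, 1.4, 14.8]
opening: 0.48
finger_force: 54.0
```

>>> {"name": "send_rows", "arguments": {"rows": "0 0 0 0 0 -1 -0.5;0 0 0 0 0 -2 -0.5;0 0 0 0 0 -3 -0.5;0 0 0 0 0 -4 -0.5;0 0 0 0 0 -4 -0.5"}}

```text
time: 13.52
eef_pos: [0.4516, 0.0243, 0.196]
tcp_rot: [0.748, 0.664, -0.001, -0.001]
contact_force: [-10.1, -0.5, -1.1]
opening: 0.479
finger_force: 52.2
```

>>> {"name": "send_rows", "arguments": {"rows": "0 0 0 0 0 0 0;0 0 0 0 0 0 0.2;0 0 0 0 0 0 0.4;0 0 0 0 0 0 0.7;0 0 0 0 0 0 0.7;0 0 0 0 0 0 0.7"}}

```text
time: 14.28
eef_pos: [0.4527, 0.0242, 0.1945]
tcp_rot: [0.748, 0.664, 0.0, 0.0]
contact_force: [-0.5, -0.6, -0.7]
opening: 0.847
finger_force: 0.0
```

>>> {"name": "send_rows", "arguments": {"rows": "0 0 0 0 0 -10 0.9;0 0 0 0 0 -25 1;0 0 0 0 0 -50 1;0 0 0 0 0 -85 1;0 0 0 0 0 -95 1"}}

```text
time: 14.9
eef_pos: [0.4538, 0.024, 0.2931]
tcp_rot: [0.748, 0.664, 0.002, 0.002]
contact_force: [0.6, 0.6, -0.3]
opening: 1.001
finger_force: 0.0
```

Run:
```python
from h import *
go(.447,-.283,.27,-21.9)
p=ctrl.read_camera("wrist"); save(p,"wr4"); find(p,"head"); find(p,"block_top")
p=ctrl.read_camera("scene"); find(p,"section"); find(p,"catch")
```

```text
t 14.9 pos [0.4538 0.024  0.2931] F [ 0.6  0.6 -0.3] rot [ 0.37 -0.03 15.13] shift mm [-305.7   29.3   23.4]
head 0.98 [0.4557 0.0354 0.2004]
section 0.65 [0.433  0.0239 0.1789]
```

View pics/wr4.png

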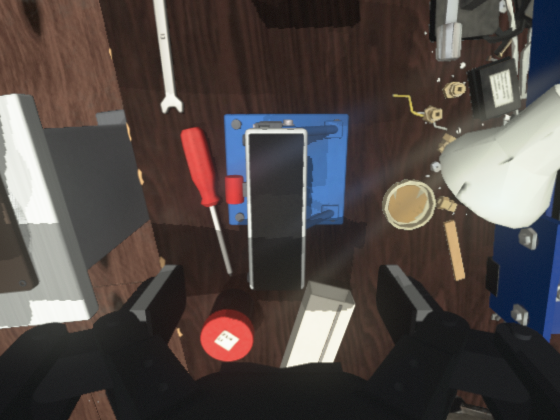

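>>> {"name": "send_rows", "arguments": {"rows": "0 0 5 -50 5 5 1;0 0 10 -105 10 10 1;0 0 15 -160 15 20 1;0 0 15 -215 21 23 1;0 0 15 -265 26 23 1;0 0 15 -306 29 23 1;0 0 15 -306 29 23 1"}}

```text
time: 16.08
eef_pos: [0.4444, -0.285, 0.2647]
tcp_rot: [0.829, 0.559, -0.0, -0.001]
contact_force: [0.3, -0.3, 0.3]
opening: 1.001
finger_force: 0.0
```

Run:
```python
from h import *
p=ctrl.read_camera("wrist"); save(p,"wr5"); find(p,"alu_profile"); go(.447,-.283,.12,-21.9)
d=np.array([.372,.928]); n=np.array([.928,-.372]); c=np.array([.447,-.283])
print(proj(p,[[*(c+a*150*d/1000+b*31*n/1000),.038] for a,b in((1,1),(1,-1),(-1,-1),(-1,1))]).round(0).tolist())
```

```text
alu_profile 0.94 [ 0.4574 -0.2594  0.0406]
t 16.18 pos [ 0.4447 -0.2826  0.2649] F [-0.6  0.3 -0. ] rot [-0.15 -0.09  0.08] shift mm [  0.3   2.6 144.9]
[[314.0, 29.0], [250.0, 29.0], [257.0, 303.0], [308.0, 303.0]]
```

View pics/wr5.png

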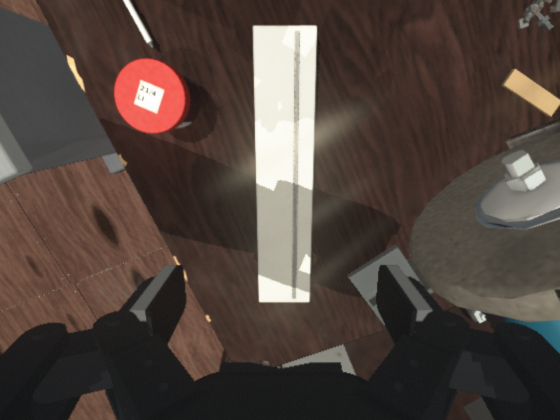

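Observed profile corners are (253,26), (316,26), (311,302) and (258,303), about 2 px right of the model. That gives a centre of about (0.4495,−0.2825). I'll also triangulate the grinder wheel at the right for clearance.

Run:
```python
from h import *
p=ctrl.read_camera("wrist"); q=ctrl.read_camera("top")
def ray(P,uv):
    a=plane(P,[uv],0)[0]; b=plane(P,[uv],.2)[0]; return a,(b-a)/np.linalg.norm(b-a)
a,u=ray(p,(525,170)); b,v=ray(q,(430,130))
t=np.linalg.lstsq(np.c_[u,-v],b-a,rcond=None)[0]; print("hub",(a+t[0]*u).round(3),(b+t[1]*v).round(3))
for z in(.05,.1,.15,.2): print(z,plane(p,[(412,245),(440,190),(440,300)],z).round(3).tolist(),plane(q,[(415,105),(440,160),(455,167),(470,150)],z)[:,:2].round(3).tolist())
go(.4495,-.2825,.024,-21.9)
w4=(277,210)
```

```text
hub [ 0.619 -0.314  0.16 ] [ 0.617 -0.326  0.164]
0.05 [[0.556, -0.398, 0.05], [0.6, -0.348, 0.05], [0.568, -0.478, 0.05]] [[0.719, -0.331], [0.567, -0.395], [0.549, -0.435], [0.596, -0.477]]
0.1 [[0.544, -0.371, 0.1], [0.581, -0.329, 0.1], [0.554, -0.439, 0.1]] [[0.701, -0.313], [0.557, -0.374], [0.539, -0.413], [0.584, -0.453]]
0.15 [[0.531, -0.344, 0.15], [0.562, -0.309, 0.15], [0.54, -0.4, 0.15]] [[0.684, -0.296], [0.546, -0.354], [0.53, -0.39], [0.572, -0.429]]
0.2 [[0.519, -0.317, 0.2], [0.543, -0.289, 0.2], [0.526, -0.361, 0.2]] [[0.667, -0.278], [0.536, -0.333], [0.52, -0.368], [0.561, -0.405]]
t 16.27 pos [ 0.4451 -0.2819  0.2655] F [ 0.1 -0.1 -0.4] rot [-0.08 -0.05  0.18] shift mm [  0.8   4.7 241.5]
```

Wheel rim nearest point is about (0.54,−0.36), at least 40 mm from the open finger. Descending.

>>> {"name": "send_rows", "arguments": {"rows": "0 0 0 1 5 45 1;0 0 0 1 5 95 1;0 0 0 1 5 145 1;0 0 0 1 5 190 1;0 0 0 1 5 220 1;0 0 0 1 5 233 1;0 0 0 1 5 233 1;0 0 0 1 5 233 1"}}

```text
time: 17.27
eef_pos: [0.4513, -0.2846, 0.035]
tcp_rot: [0.828, 0.561, 0.0, 0.001]
contact_force: [0.5, 0.3, -0.1]
opening: 1.003
finger_force: 0.0
```

>>> {"name": "send_rows", "arguments": {"rows": "0 0 0 0 0 0 0.6;0 0 0 0 0 0 0.3;0 0 0 0 0 0 0;0 0 0 0 0 0 -0.2;0 0 0 0 0 0 -0.2", "grip_force": 60}}

```text
time: 17.9
eef_pos: [0.4507, -0.2845, 0.0349]
tcp_rot: [0.828, 0.561, 0.0, 0.0]
contact_force: [-1.0, 1.4, 6.8]
opening: 0.714
finger_force: 69.0
```

>>> {"name": "send_rows", "arguments": {"rows": "0 0 0 0 0 -10 -0.2;0 0 0 0 0 -40 -0.2;0 0 0 0 0 -85 -0.2;0 0 0 0 0 -135 -0.2;0 0 0 0 0 -185 -0.2;0 0 0 0 0 -225 -0.2;0 0 0 0 0 -250 -0.2;0 0 0 0 0 -250 -0.2"}}

```text
time: 18.9
eef_pos: [0.4507, -0.2844, 0.2853]
tcp_rot: [0.828, 0.561, 0.001, 0.002]
contact_force: [-0.4, 0.1, -4.9]
opening: 0.708
finger_force: 67.9
```

Run:
```python
from h import *
p=ctrl.read_camera("top"); find(p,"block_top"); find(p,"wood_block"); find(p,"alu_profile");save(p,"t6")
go(.471,.150,.28,-9.6)
```

```text
block_top 0.83 [0.4865 0.2607 0.1959]
block_top 0.25 [0.502  0.4048 0.0526]
wood_block 0.73 [0.4816 0.2619 0.2016]
alu_profile 0.95 [ 0.4771 -0.205   0.2874]
alu_profile 0.52 [0.4417 0.0241 0.0106]
t 19.1 pos [ 0.4493 -0.2831  0.2805] F [-0.4  0.2 -4.9] rot [ -0.24  -0.13 -12.18] shift mm [ 410.3 -140.6    1.9]
```

Run:
```python
from h import *
p=ctrl.read_camera("top"); c=p["color"]; hsv=cv2.cvtColor(c,cv2.COLOR_RGB2HSV)
print("block hand",plane(p,[(179.1,177.1)],.198).round(4))
for z in(.1,.2,.3): print("lamp",z,plane(p,[(285,140),(303,118)],z).round(3).tolist())
for th in(180,195,210):
    m=np.zeros(hsv.shape[:2],np.uint8); m[140:215,150:215]=((hsv[...,2]>th)&(hsv[...,1]<70))[140:215,150:215]
    n,l,st,_=cv2.connectedComponentsWithStats(m); k=1+st[1:,4].argmax(); ys,xs=np.where(l==k)
    r=cv2.minAreaRect((plane(p,np.c_[xs,ys],.198)[:,:2]*1000).astype(np.float32)); print("block",th,np.round(r[0],1),np.round(r[1],1),round(r[2],1))
m=np.zeros(hsv.shape[:2],np.uint8); m[170:215,245:325]=(hsv[...,2]<60)[170:215,245:325]
n,l,st,_=cv2.connectedComponentsWithStats(m); k=1+st[1:,4].argmax(); ys,xs=np.where(l==k)
r=cv2.minAreaRect((plane(p,np.c_[xs,ys],.198)[:,:2]*1000).astype(np.float32)); print("head",np.round(r[0],1),np.round(r[1],1),round(r[2],1))
a=cv2.resize(c[140:230,145:325],None,fx=4.4,fy=4.4,interpolation=cv2.INTER_CUBIC); cv2.imwrite("pics/t7.png",a[:,:,::-1])
```

```text
block hand [[0.4906 0.2714 0.198 ]]
lamp 0.1 [[0.605, 0.024, 0.1], [0.663, -0.022, 0.1]]
lamp 0.2 [[0.579, 0.027, 0.2], [0.632, -0.014, 0.2]]
lamp 0.3 [[0.554, 0.031, 0.3], [0.601, -0.007, 0.3]]
block 180 [491.8 271.6] [ 79.9 110.8] 84.8
block 195 [491.7 271.7] [ 79.4 110.6] 84.8
block 210 [491.9 271.7] [ 78.8 109.8] 85.0
head [450.4  27.4] [110.   32.5] 83.3
```

View pics/t7.png

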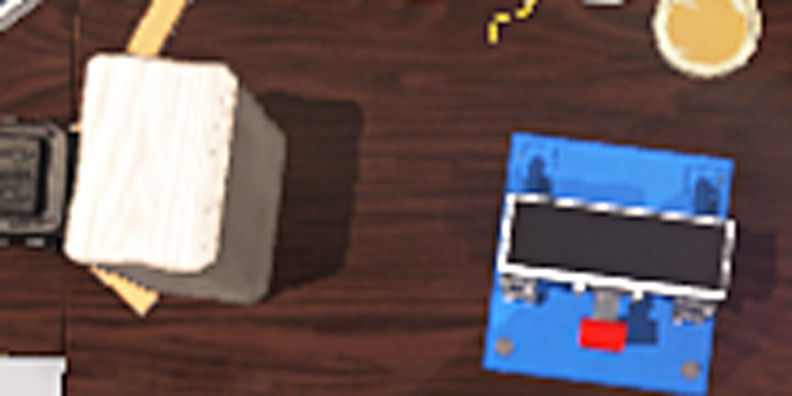

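The block top (120–235, 55–270) and head (505–735, 195–295) agree with the segmentation, and the head is carried by the catch. Carrying the profile over.

>>> {"name": "send_rows", "arguments": {"rows": "0 0 -2 30 -10 0 -0.2;0 0 -4 80 -28 0 -0.2;0 0 -6 135 -47 0 -0.2;0 0 -8 190 -66 0 -0.2;0 0 -10 245 -85 0 -0.2;0 0 -12 300 -104 0 -0.2;0 0 -12.2 350 -121 0 -0.2;0 0 -12.2 380 -131 0 -0.2"}}

```text
time: 20.15
eef_pos: [0.4686, 0.1199, 0.2819]
tcp_rot: [0.763, 0.647, -0.001, -0.001]
contact_force: [-0.2, -0.7, -5.4]
opening: 0.713
finger_force: 67.7
```

>>> {"name": "send_rows", "arguments": {"rows": "0 0 0 13 -4 0 -0.2;0 0 0 25 -8 0 -0.2;0 0 0 25 -8 0 -0.2;0 0 0 25 -8 0 -0.2"}}

```text
time: 20.65
eef_pos: [0.4659, 0.1427, 0.2832]
tcp_rot: [0.764, 0.645, -0.0, 0.0]
contact_force: [0.6, 0.6, -5.4]
opening: 0.708
finger_force: 67.7
```

Run:
```python
from h import *
go(.471,.1485,.24,-9.6)
p=ctrl.read_camera("wrist"); save(p,"wr8"); find(p,"block_top"); find(p,"alu_profile");
```

```text
t 20.65 pos [0.4659 0.1427 0.2832] F [ 0.6  0.6 -5.4] rot [ 0.    0.03 -0.03] shift mm [ 6.6  4.  43.2]
block_top 0.78 [0.5443 0.247  0.2005]
alu_profile 0.84 [0.4755 0.1928 0.2882]
```

View pics/wr8.png

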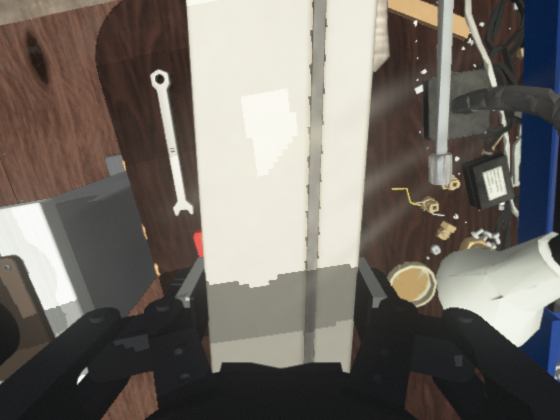

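The profile is held square in the fingers, at columns 190–370. Lowering it.

>>> {"name": "send_rows", "arguments": {"rows": "0 0 0 3 2 8 -0.2;0 0 0 7 4 18 -0.2;0 0 0 7 4 28 -0.2;0 0 0 7 4 36 -0.2;0 0 0 7 4 42 -0.2;0 0 0 7 4 44 -0.2;0 0 0 7 4 44 -0.2;0 0 0 7 4 44 -0.2"}}

```text
time: 21.8
eef_pos: [0.4712, 0.1497, 0.2398]
tcp_rot: [0.764, 0.646, 0.0, 0.0]
contact_force: [-0.3, 0.8, -4.7]
opening: 0.717
finger_force: 67.7
```

>>> {"name": "send_rows", "arguments": {"rows": "0 0 0 0 0 1 -0.2;0 0 0 0 0 2 -0.2;0 0 0 0 0 2 -0.2"}}

```text
time: 22.18
eef_pos: [0.4709, 0.1497, 0.2372]
tcp_rot: [0.764, 0.646, -0.0, -0.0]
contact_force: [-0.1, 0.4, -4.9]
opening: 0.712
finger_force: 67.7
```

>>> {"name": "send_rows", "arguments": {"rows": "0 0 0 0 0 1 -0.2;0 0 0 0 0 2 -0.2;0 0 0 0 0 2 -0.2"}}

```text
time: 22.55
eef_pos: [0.4709, 0.1497, 0.2352]
tcp_rot: [0.764, 0.646, -0.0, -0.0]
contact_force: [-0.5, -1.3, -5.6]
opening: 0.708
finger_force: 67.7
```

>>> {"name": "send_rows", "arguments": {"rows": "0 0 0 0 0 1 -0.2;0 0 0 0 0 1 -0.2"}}

```text
time: 22.8
eef_pos: [0.4709, 0.1497, 0.2342]
tcp_rot: [0.764, 0.646, -0.0, -0.0]
contact_force: [-0.1, 0.3, -4.5]
opening: 0.71
finger_force: 67.7
```

>>> {"name": "send_rows", "arguments": {"rows": "0 0 0 0 0 1 -0.2;0 0 0 0 0 1 -0.2"}}

```text
time: 23.05
eef_pos: [0.471, 0.1497, 0.2336]
tcp_rot: [0.764, 0.646, 0.0, 0.0]
contact_force: [-0.1, 0.1, -3.6]
opening: 0.714
finger_force: 67.9
```

>>> {"name": "send_rows", "arguments": {"rows": "0 0 0 0 0 1 -0.2;0 0 0 0 0 1 -0.2"}}

```text
time: 23.3
eef_pos: [0.4711, 0.1497, 0.2333]
tcp_rot: [0.764, 0.646, 0.0, 0.0]
contact_force: [-3.4, -1.5, 1.4]
opening: 0.709
finger_force: 68.4
```

It has landed. Releasing.

>>> {"name": "send_rows", "arguments": {"rows": "0 0 0 0 0 0 0.5;0 0 0 0 0 0 0.7;0 0 0 0 0 0 1;0 0 0 0 0 0 1;0 0 0 0 0 0 1"}}

```text
time: 23.92
eef_pos: [0.471, 0.1497, 0.2323]
tcp_rot: [0.764, 0.646, 0.0, 0.0]
contact_force: [-0.2, 0.4, 1.1]
opening: 1.001
finger_force: 0.0
```

>>> {"name": "send_rows", "arguments": {"rows": "0 0 0 0 0 -6 1;0 0 0 0 0 -20 1;0 0 0 0 0 -40 1;0 0 0 0 0 -65 1;0 0 0 0 0 -90 1;0 0 0 0 0 -100 1;0 0 0 0 0 -100 1"}}

```text
time: 24.8
eef_pos: [0.4712, 0.1498, 0.3334]
tcp_rot: [0.764, 0.646, 0.001, 0.001]
contact_force: [-0.1, -0.9, -1.1]
opening: 0.999
finger_force: 0.0
```

Run:
```python
from h import *
go(.471,.1485,.24,-9.6)
p=ctrl.read_camera("wrist"); find(p,"alu_profile"); c=p["color"]; save(p,"wr9")
hsv=cv2.cvtColor(c,cv2.COLOR_RGB2HSV)
d=np.array([.168,.986]); n=np.array([.986,-.168]); m=np.array([.4714,.150])
print("expected corners",proj(p,[[*(m+a*.15*d+b*.031*n),.236] for a,b in((1,1),(1,-1),(-1,-1),(-1,1))]).round(0).tolist())
for r in (60,150,220):
    x=np.where((hsv[r,:,2]>90)&(hsv[r,:,1]<60))[0]; print(r,[ (int(g[0]),int(g[-1])) for g in np.split(x,np.where(np.diff(x)>25)[0]+1) if len(g)>8])
p=ctrl.read_camera("top"); 
for t in("alu_profile","wood_block","block_top","head","section"): find(p,t)
p=ctrl.read_camera("scene")
for t in("alu_profile","wood_block","section","catch"): find(p,t)
```

```text
t 24.8 pos [0.4712 0.1498 0.3334] F [-0.1 -0.9 -1.1] rot [ 0.11 -0.03  0.02] shift mm [-1.3 -0.2 93.4]
alu_profile 0.57 [0.48   0.1874 0.2414]
alu_profile 0.17 [0.341  0.2044 0.0115]
expected corners [[333.0, -23.0], [226.0, -23.0], [242.0, 390.0], [316.0, 390.0]]
60 [(210, 359), (410, 453)]
150 [(176, 185), (234, 327), (407, 425), (464, 488), (526, 539)]
220 [(0, 80), (237, 328), (524, 553)]
alu_profile 0.66 [0.4544 0.0705 0.2351]
wood_block 0.5 [0.4477 0.244  0.1969]
block_top 0.45 [0.4516 0.2469 0.1915]
head 0.84 [ 0.433  -0.0109  0.1992]
section 0.58 [ 0.4347 -0.009   0.1973]
alu_profile 0.79 [0.4583 0.1218 0.2374]
wood_block 0.73 [0.4489 0.2397 0.0987]
catch 0.59 [0.4116 0.0328 0.1117]
```

Profile edges in the wrist view match the planned pose to within 1–5 px at the expected height, and nothing has moved. Handing in.

```bash
python3 -c "
from plant import ctrl
print(ctrl.sign_off())"
```

```text
the job is handed in; nothing more can be done
None
```

The job is handed in, with no verdict returned: the catch sits on the top rung at a lift of about 0.064 m and held about 15 N of bearing down. The profile lies flat, centred across the head and the wood block, though I checked its pose only from the camera images and not its contact with each support.

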